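Hang the pail on the dial scale and tare it

ROBOT

A 7-joint arm with a two-finger parallel gripper is mounted at the origin on the work surface. World frame = base frame: x ahead of the robot, y to its left, z up, the work surface at z = 0. Lengths are in m, angles in rad, forces in N, time in s.
With the tool pointing down it reaches from about 0.4 to 0.9 m from the base axis. Payload 5.5 kg.
Tool frame: the origin (TCP) lies midway between the tips of the shut fingers; the grasp point (between the pads) lies 19 mm behind it (manip.grip_depth is the distance from the TCP to the grasp point, in m); z points along the fingers, x is the direction in which the jaws open and shut, and the axes are right-handed (so a half turn about z gives the same grasp; the last joint's range is limited). The gripper opens to 92 mm and grips with 3 to 60 N. Pads are 19 mm wide; open, the fingers measure 130 mm over their backs; the gripper's body (75 mm by 190 mm) begins 47 mm behind the grasp point.
Start: joints at [1.44, 0.501, -0.427, 1.55, 0.221, 1.138, -0.21], TCP at [0.249, -0.6, 0.227] pointing down, gripper open.
Joint ranges: [-2.88, 2.88], [-0.31, 2.03], [-1.54, 1.56], [0.2, 2.42], [-1.41, 4.55], [0.19, 2.02], [-2.57, 2.57]. Speed limits (rad/s): [2.57, 2.57, 3.14, 3.14, 3.14, 3.14, 3.14].

INTERFACE

Orientations are given as a unit quaternion [x, y, z, w].
In Python, from bench import manip, effector, viewer gives the robot as it stands. Calls block until the motion is done:
- manip.move_pose(position, orientation): joint-space move of the TCP to a pose.
- manip.servo_line(position, ori=None, vel=0.15): straight line of the TCP; ori=None keeps the orientation; vel is the mean speed in m/s.
- manip.movej(angles): joint-space move.
- effector.open_jaws() and effector.close(f_grip=None): open the fingers fully, or close them until they stop; f_grip is the grip in N (None keeps the last).
- manip.sleep(seconds).
- manip.solve_ik(position, orientation): joint angles nearest the present ones, or None.
- viewer.get_image(name): name is "side" or "top" or "wrist"; returns the picture (384x512x3 uint8, red, green, blue); there is no depth.
- viewer.get_calibration(name): a dict with "vfov" (degrees; the focal length in pixels is half the picture's height over the tangent of half this angle, whatever the lens; pixels are square), "cx", "cy" (the principal point, pixels), "eye" and "attitude" of the camera in the world. Camera axes: x right, y down, z forward; pixel columns grow to the right and rows downward; lengths in m; the calibration is good to about 2 mm. A picture is of the moment at which its call begins: read the wrist's pose just before it. get_calibration takes no time and is no camera call; for the wrist camera it gives the pose at the moment of the call.
A pose or a line that the arm cannot do raises manip.PlanningError and nothing moves.
- manip.hand_in(): hands the job in, once; it reports no verdict.
Readings, each from a call of its own:
- manip.current_clock(): time.
- manip.current_q(): joint angles.
- manip.current_joint_velocities(): joint speeds.
- manip.current_tau(): joint torques, N m.
- manip.current_tool_pos(): TCP position.
- manip.current_tcp_rot(): TCP orientation.
- manip.current_force(): force on the tool from outside, world axes, zero at the start.
- manip.current_wrist_torque(): the same for the moment, N m.
- manip.current_finger_gap(): finger opening in m.
Only numpy, scipy, OpenCV 4.12 (cv2) and the standard library are available. Lean on these libraries where they do the work, as an engineer would, in place of code of your own. Each camera call takes 0.05 s, during which the arm holds its last target.

TASK

Hang the steel pail by the middle of its bail on the hook of the dial scale, easing its weight on slowly and letting go only once the scale carries all of it, so that the pail neither drops nor springs up and the scale is not strained. Let it hang still by itself, then turn the zero knob on top of the scale until the dial's broad zero mark sits under the needle, so that the pail itself reads zero. Leave the other things on the shelf where they are.

Things in the scene. Friction and masses are not known exactly. Their poses are not given: they have to be found in the camera images.
- pail: Open steel pail, 112 mm wide at the rim, 60 mm tall, with a rigid arched bail (round bar 8 mm thick) over it in the pail's y-z plane; height with bail 133 mm. Origin: centre of its underside, z up. Bail fixed to the pail. Weight not known beforehand, 0.2 to 0.95 kg; centre of mass on its axis, 25 to 45 mm up
- bail_crown (a point): underside of the bail's bar at its peak, 125 mm above the pail's underside; this should sit in the hook. The bail's centre line (y, z in mm from the pail's origin): (-60, 45), straight up to (-60, 80), 45-degree shoulder to (-20, 120.5), peak (0, 129), likewise down on +y. Axes as the pail
- bail_shoulder (a point): middle of the straight 45-degree shoulder of the bail on the pail's +y side, 40 mm from the pail's axis and 100 mm up: a good place to grip, the hand leaning 30 to 45 degrees back, away from the bail's middle, to clear the scale (lean to the scale's +y when the pail is hung). The -y shoulder is the same. Axes as the pail
- scale: Dial hanging scale on a fixed gallows post. Origin: on the shelf below the hook's axis, z up. Round housing, axis x, 84 mm across, 44 mm thick, centre 274 mm up; a dial on both faces. The bail should lie in the y-z plane. Post (26 mm thick, 290 mm tall, foot 110 x 90 mm) 185 mm off on the -y side, a bar from it to the housing; the +y and -x sides are open
- hook_seat (a point): lowest point inside the hook, where the bail rests, 170 mm up when empty. 6 mm wire bent in the scale's x-z plane: free tip on the -x side, 14 mm off the axis, its top 15 mm above the seat; back 14 mm off on the +x side; shank returns to the axis 30 mm above the seat; housing from 56 mm above it. The bail goes in from -x, over the tip, then down
- hook (a joint): how far the hook is pulled down, m; 0 when empty. Spring of 300 N/m, lightly damped, stop at 0.040; moves only up and down. The scale is strained beyond 0.036 (11 N)
- dial_center (a point): centre of the dial on the housing's -x face, 274 mm up and 25 mm to -x of the hook's axis. Axes as the scale
- needle_tip (a point): end of the needle on the -x face, 32 mm from the dial's centre. At no load it points straight up; a load turns it clockwise as seen from the -x side (from up towards the scale's -y), 36 rad per metre of hook travel, 0.12 rad per newton
- zero_mark (a point): the broad zero mark (5 mm wide; the other marks are thin) of the dial card, on the same 32 mm radius and in the same plane as needle_tip. The card turns with the zero knob, one to one
- zero_knob (a joint): zero knob, rad. Growing: clockwise seen from above; turns the zero mark by the same angle clockwise as seen from the scale's -x side, the way a load turns the needle. Stays where it is left (friction 0.03 N m). Range -0.9 to 1.9; starts between -0.35 and -0.05
- knob_grip (a point): middle of the knob's finger grip, 334 mm up on the hook's axis: an upright bar 34 mm long (point's x), 12 mm thick (y), 20 mm tall, top 344 mm above the shelf; turns with the knob; along the scale's x when the knob is at 0
- jarrito: glazed clay jug, 90 mm wide and 95 mm tall with one ear; a bystander. Origin: centre of its underside
- clay_cup: small clay cup, 68 mm wide and 65 mm tall with one ear; a bystander. Origin: centre of its underside
- steel_cup: plain steel tumbler without any handle, 76 mm wide and 80 mm tall; a bystander. Origin: centre of its underside
- spoon: steel spoon, 186 mm long, lying flat; a bystander. Origin: on the shelf under its middle; x along the handle
- tortilla_press: wooden tortilla press, about 260 x 180 x 80 mm, closed; a bystander. Origin: centre of its underside
- tortilla_warmer: round purple plastic tortilla warmer, 208 mm wide and 91 mm tall, lid shut; a bystander. Origin: centre of its underside
- molcajete: three-legged stone mortar, 148 mm wide and 85 mm tall; a bystander. Origin: on the shelf under its centre
Mind the look-alikes: they are no part of the job. Leave any blue look-alike of the pail alone.

How it is judged:
By the outcome, as a careful person would: the job done as asked, in the order asked, and still so for the second after the job is handed in, with the robot touching nothing.
It also fails if it takes over 72 s, if anything falls off the work surface, if the arm or the gripper's body presses on something with over 40 N, if the wrist force passes 120 N, or if a joint passes its speed limit or range.

## Working session

There is one attempt and no reset: what is moved stays moved. The work goes in short steps, each a Python script; the robot and the scene stay as the last script left them, time stands still between calls to the robot, and variables do not carry over. Pictures are saved under pics/ and viewed, and the job is handed in when it is done.

```bash
ls -la; mkdir -p pics; python3 - <<'E'
from bench import manip, effector, viewer
import cv2
for n in("side","top","wrist"):
    print(n,viewer.get_calibration(n))
    im=viewer.get_image(n); cv2.imwrite(f"pics/{n}0.png",im[:,:,::-1])
print(manip.current_clock(),manip.current_tool_pos(),manip.current_tcp_rot(),manip.current_force(),manip.grip_depth)
E
```

```text
total 12
drwxr-xr-x  3 agent agent 4096 Dec  6 08:24 .
drwxr-xr-x 23 root  root  4096 Dec  6 08:24 ..
drwxr-xr-x  2 agent agent 4096 Dec  6 08:24 pics
side {'vfov': 55.687201932892606, 'cx': 263.19453024690307, 'cy': 184.60699166221133, 'eye': array([-0.10163039,  0.56038357,  1.20484372]), 'attitude': array([-0.36618044,  0.86390407, -0.32027529,  0.13040469])}
top {'vfov': 46.10119826786422, 'cx': 248.32185806652092, 'cy': 188.0856488043242, 'eye': array([ 0.36459264, -0.04399584,  1.78887517]), 'attitude': array([-0.69997019,  0.7128448 , -0.03208766,  0.02940087])}
wrist {'vfov': 70.11720190099395, 'cx': 259.09360829102565, 'cy': 190.19980695524902, 'eye': array([ 0.31094245, -0.57511705,  0.38355269]), 'attitude': array([ 0.82540041, -0.54994317, -0.07100709,  0.10599371])}
0.15 [ 0.24913933 -0.59977343  0.22590123] [ 8.31782158e-01 -5.55101676e-01 -6.25843807e-04 -4.24495110e-04] [ 0.1239358  -0.6832461  -0.08979944] 0.0188
```

View pics/side0.png

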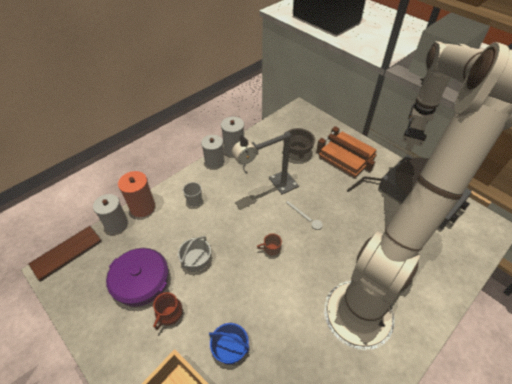

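View pics/top0.png

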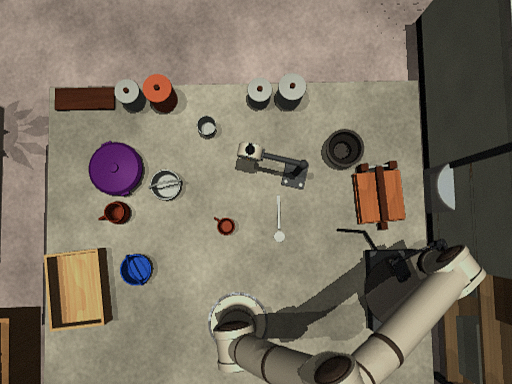

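View pics/wrist0.png

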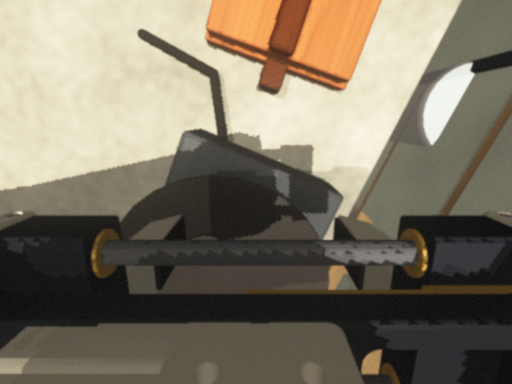

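The pail candidates are the grey-steel pail with a bail at top (166,186) / side (196,254) and the blue look-alike at top (136,269) / side (230,345). The plain tumbler at top (207,127) has no bail, so the grey-steel pail is the one meant. The scale is at top (250,151) with its post foot at (291,181). I'll enlarge both to confirm.

```bash
cat > h.py <<'E'
import numpy as np, cv2
from bench import manip, effector, viewer
from scipy.spatial.transform import Rotation as R
def cal(n):
    c=viewer.get_calibration(n); f=192/np.tan(np.radians(c['vfov'])/2)
    return f,c['cx'],c['cy'],np.array(c['eye']),R.from_quat(c['attitude']).as_matrix()
def ray(c,u,v):
    f,cx,cy,e,A=c; d=A@np.array([(u-cx)/f,(v-cy)/f,1.]); return e,d/np.linalg.norm(d)
def onz(c,u,v,z):
    e,d=ray(c,u,v); return e+d*(z-e[2])/d[2]
def proj(c,P):
    f,cx,cy,e,A=c; p=A.T@(np.asarray(P,float)-e); return np.array([cx+f*p[0]/p[2],cy+f*p[1]/p[2]])
def tri(c1,p1,c2,p2):
    a,d=ray(c1,*p1); b,g=ray(c2,*p2)
    s=np.linalg.lstsq(np.c_[d,-g],b-a,rcond=None)[0]
    P,Q=a+d*s[0],b+g*s[1]; return (P+Q)/2,np.linalg.norm(P-Q)
def crop(im,x0,y0,x1,y1,k,name):
    c=cv2.resize(im[y0:y1,x0:x1,::-1],None,fx=k,fy=k,interpolation=cv2.INTER_CUBIC); cv2.imwrite("pics/"+name,c)
E
python3 - <<'E'
import cv2,numpy as np
t=cv2.imread('pics/top0.png');s=cv2.imread('pics/side0.png')
k=5
a=cv2.resize(t[150:220,130:205],None,fx=k,fy=k,interpolation=2);b=cv2.resize(t[130:200,225:315],None,fx=k,fy=k,interpolation=2)
c=cv2.resize(s[225:285,165:240],None,fx=k,fy=k,interpolation=2);d=cv2.resize(s[125:215,225:315],None,fx=k-1,fy=k-1,interpolation=2)
cv2.imwrite('pics/ct.png',np.hstack([a[:350],b[:350,:420]]));
h=300;cv2.imwrite('pics/cs.png',np.hstack([cv2.copyMakeBorder(c,0,60,0,0,0),d]))
E
```

```text
(no output)
```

View pics/ct.png

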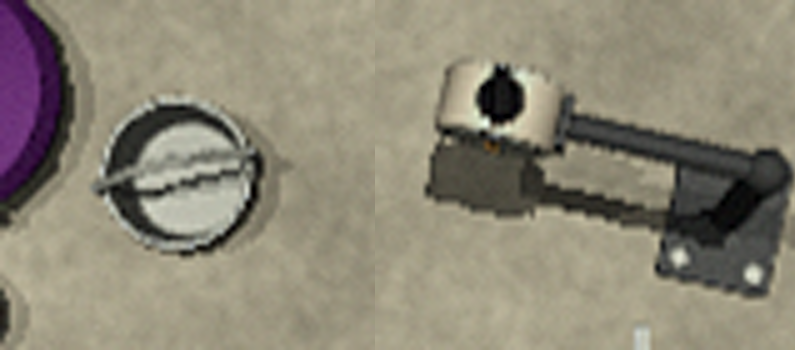

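View pics/cs.png

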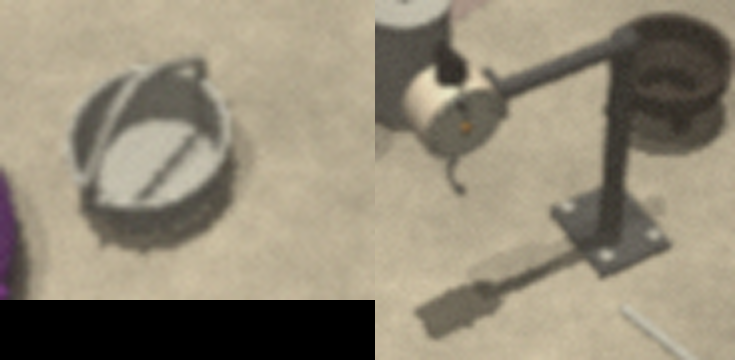

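The crops confirm it: a grey steel pail with its bail running slightly skewed across, and the dial scale with its dial facing the robot (-x) side and the post to world -y. Next I'll measure both.

```bash
python3 - <<'E'
from h import *
T=cal('top');S=cal('side')
print('pail bail ends z.08',onz(T,149.6,187.4,.075).round(4),onz(T,182.2,181.2,.075).round(4))
print('rim centre z.06',onz(T,166,185.2,.06).round(4))
# side: bail crown? rim centre in side crop (150,140)/5+ (165,225)
print('rim side z.06',onz(S,165+150/5,225+140/5,.06).round(4))
t=cv2.imread('pics/top0.png')
g=t.astype(int); 
sub=g[135:170,235:270]; 
blk=(sub.max(2)<40).astype(np.uint8)
n,l,st,ce=cv2.connectedComponentsWithStats(blk)
for i in range(1,n):
  if st[i,4]>20: print('blk',st[i],ce[i]+[235,135], onz(T,*(ce[i]+[235,135]),.33).round(4))
print('knob',onz(T,250,149.3,.338).round(4))
print('posttop',onz(T,304,164.4,.29).round(4))
print('dialcentre tri?', onz(S,225+466/4-375/4,125+127/4,.274).round(4))
kn=(225+(452-375)/4,125+68/4); print('knob side',kn,tri(T,(250,149.3),S,kn))
pt=(225+(622-375)/4,125+40/4); print('post side',tri(T,(304,164.4),S,pt))
for p in [(680-375,257),(753-375,273),(680-375,150)]: print('foot',onz(T,225+p[0]/5,130+p[1]/5,.01).round(4))
# IK feasibility helper
E
```

```text
pail bail ends z.08 [0.5234 0.3242 0.075 ] [0.5449 0.1999 0.075 ]
rim centre z.06 [0.5322 0.2644 0.06  ]
rim side z.06 [0.5292 0.27   0.06  ]
blk [11  9  8 10 64] [249.640625 148.9375  ] [ 0.6202 -0.0574  0.33  ]
knob [ 0.6176 -0.0585  0.338 ]
posttop [ 0.5715 -0.2389  0.29  ]
dialcentre tri? [ 0.5939 -0.0516  0.274 ]
knob side (244.25, 142.0) (array([ 0.61946407, -0.05905923,  0.32411178]), np.float64(0.001373768790133923))
post side (array([ 0.57545434, -0.23970675,  0.27362022]), np.float64(0.004264226961116511))
foot [ 0.5435 -0.202   0.01  ]
foot [ 0.5298 -0.2595  0.01  ]
foot [ 0.6291 -0.2042  0.01  ]
```

```bash
cat >> h.py <<'E'
def frame(yaw): return R.from_euler('z',yaw).as_matrix()
def toolR(yaw,lean,flip=False):
    # tool z leaning: hand leaning to +y of frame; jaw axis = frame x
    F=frame(yaw); z=F@np.array([0,-np.sin(lean),-np.cos(lean)]); x=F@np.array([1.,0,0])*(-1 if flip else 1)
    return np.c_[x,np.cross(z,x),z]
q=lambda M:R.from_matrix(M).as_quat()
GD=manip.grip_depth
def tcp_for(P,M): return np.asarray(P)+GD*M[:,2]
PAIL=np.array([.533,.263,0]);PY=np.radians(9.8)
SC=np.array([.6185,-.0585,0]);SY=np.radians(-14.3)
E
python3 - <<'E'
from h import *
f,cx,cy,e,A=cal('wrist'); Rt=R.from_quat(manip.current_tcp_rot()).as_matrix(); t=np.array(manip.current_tool_pos())
print('cam in tool',Rt.T@(e-t),'\n',(Rt.T@A).round(3)); np.savez('cam.npz',p=Rt.T@(e-t),R=Rt.T@A)
def ik(P,M):
    s=manip.solve_ik(list(P),list(q(M))); return None if s is None else np.round(s,2)
for fl in(0,1):
  for ln in (30,38,42,45):
    M=toolR(PY,np.radians(ln),fl); P=PAIL+frame(PY)@[0,.04,.1]
    M2=toolR(SY,np.radians(ln),fl); 
    print(fl,ln,'grasp',ik(tcp_for(P,M),M),'up',ik(tcp_for(P+[0,0,.15],M),M))
    for z in (.110,.145,.165): print('   hang',z,ik(tcp_for(SC+frame(SY)@[0,.04,z],M2),M2), ik(tcp_for(SC+frame(SY)@[-.08,.04,z+.02],M2),M2))
  for a in (-.35,0,.5,1.2):
    M=toolR(SY-a+np.pi/2,0,fl); print('knob',a,ik(SC+[0,0,.321],M),ik(SC+[0,0,.45],M))
E
```

```text
cam in tool [ 0.00076347 -0.06654714 -0.15778479] 
 [[ 1.     0.001  0.001]
 [-0.001  0.967  0.253]
 [-0.001 -0.253  0.967]]
0 30 grasp [-0.25  0.93 -0.86  1.56  0.99  1.52 -1.23] up [-0.07  0.97 -1.31  1.47  1.11  1.91 -1.23]
   hang 0.11 [ 0.24  0.88 -0.77  1.56  0.97  1.45 -1.08] [ 0.33  0.82 -0.93  1.74  0.98  1.48 -1.22]
   hang 0.145 [ 0.27  0.84 -0.81  1.54  0.96  1.5  -1.06] [ 0.36  0.79 -0.99  1.72  0.96  1.54 -1.2 ]
   hang 0.165 [ 0.28  0.83 -0.84  1.53  0.96  1.53 -1.04] [ 0.39  0.78 -1.03  1.71  0.96  1.57 -1.18]
0 38 grasp [-0.32  1.   -0.86  1.5   1.05  1.66 -1.27] up [-0.22  0.9  -1.09  1.43  1.05  1.91 -1.19]
   hang 0.11 [ 0.18  0.94 -0.77  1.51  1.05  1.59 -1.14] [ 0.26  0.9  -0.94  1.69  1.05  1.64 -1.29]
   hang 0.145 [ 0.2   0.91 -0.82  1.5   1.04  1.64 -1.11] [ 0.3   0.88 -1.01  1.68  1.05  1.7  -1.27]
   hang 0.165 [ 0.22  0.89 -0.84  1.49  1.04  1.67 -1.1 ] [ 0.32  0.87 -1.05  1.67  1.04  1.74 -1.26]
0 42 grasp [-0.35  1.04 -0.86  1.47  1.08  1.74 -1.28] up [-0.25  0.94 -1.09  1.41  1.09  1.98 -1.2 ]
   hang 0.11 [ 0.14  0.97 -0.76  1.48  1.08  1.66 -1.15] [ 
[... 2356 characters left out ...]
  2.  ]
   hang 0.11 [ 0.27  1.17 -1.09  1.45  1.33  1.93  1.9 ] [ 0.28  1.07 -1.09  1.65  1.2   1.88  1.77]
   hang 0.145 [ 0.27  1.12 -1.09  1.45  1.29  1.94  1.93] [ 0.28  1.   -1.09  1.64  1.15  1.89  1.8 ]
   hang 0.165 [ 0.27  1.08 -1.09  1.45  1.27  1.95  1.95] [ 0.28  0.97 -1.09  1.63  1.13  1.9   1.83]
knob -0.35 [ 0.64  0.46 -0.83  1.5   0.34  1.33 -1.69] [ 0.67  0.43 -0.93  1.28  0.34  1.59 -1.67]
knob 0 [ 0.58  0.43 -0.74  1.5   0.3   1.32 -2.  ] [ 0.63  0.41 -0.85  1.28  0.3   1.58 -2.  ]
knob 0.5 [ 0.52  0.41 -0.65  1.51  0.25  1.31 -2.47] [ 0.57  0.38 -0.75  1.28  0.26  1.57 -2.46]
knob 1.2 [-0.7   0.54  1.11  1.55 -0.49  1.36 -2.56] [-0.75  0.59  1.36  1.33 -0.58  1.66 -2.51]
```

```bash
cat >> h.py <<'E'
_c=np.load('cam.npz'); CP,CR=_c['p'],_c['R']
def dialview(d,pitch,az,up,v=120,target=None,sy=None):
    """tool pose so dial centre appears at (259,v), cam at distance d; az = offset angle about z"""
    sy=SY if sy is None else sy
    D=SC+frame(sy)@[-.025,0,.274] if target is None else np.asarray(target)
    a=sy+az
    fw=np.array([np.cos(a)*np.cos(pitch),np.sin(a)*np.cos(pitch),-np.sin(pitch)])  # ray to dial
    dn=np.array([-np.cos(a)*np.sin(pitch),-np.sin(a)*np.sin(pitch),-np.cos(pitch)])
    if not up: dn=-dn
    rt=np.cross(dn,fw)
    A0=np.c_[rt,dn,fw]
    ang=np.arctan2(v-190.,274.)  # dial ray is at angle ang below optical axis
    A=A0@R.from_euler('x',ang).as_matrix()
    M=A@CR.T; eye=D-d*fw
    return eye-M@CP,M
E
python3 - <<'E'
from h import *
P,M=dialview(.3,.8,0,1)
c=(274.,259.1,190.2,P+M@CP,M@CR); print(proj(c,SC+frame(SY)@[-.025,0,.274]),proj(c,SC+frame(SY)@[-.025,0,.29]))
for up in(1,0):
 for pit in(20,30,40,50):
  for d in(.25,.3,.36):
   for az in(-.5,0,.5,.9):
    P,M=dialview(d,np.radians(pit),az,up); s=manip.solve_ik(list(P),list(q(M)))
    if s is not None: print(up,pit,d,az,P.round(3),np.round(s,2))
P=PAIL-frame(PY)@[0,.0665,0]+[0,0,.33];print(manip.solve_ik(list(P),list(q(toolR(PY,0)))))
E
```

```text
[259.1 120.2] [259.1        108.81042047]
1 20 0.25 -0.5 [0.515 0.023 0.244] [-0.46  0.45 -0.43  2.36  1.49  1.43  1.93]
1 20 0.25 0.9 [ 0.507 -0.117  0.244] [ 1.74  0.72 -1.02  2.27 -1.12  0.71  0.93]
1 20 0.3 -0.5 [0.481 0.055 0.261] [-0.04  0.66 -1.08  2.34  1.49  1.85  1.92]
1 20 0.3 0.9 [ 0.47  -0.146  0.261] [ 1.83  0.65 -0.98  2.26 -1.04  0.85  0.88]
1 20 0.36 -0.5 [0.44  0.093 0.281] [-0.19  0.59 -1.08  2.32  1.33  1.87  1.89]
1 20 0.36 0.9 [ 0.425 -0.18   0.281] [ 1.93  0.58 -0.94  2.23 -0.95  1.01  0.83]
1 30 0.25 -0.5 [0.513 0.025 0.263] [ 0.32  0.59 -1.29  2.31  1.53  1.66  2.16]
1 30 0.25 0.9 [ 0.504 -0.12   0.263] [ 1.71  0.47 -1.03  2.25 -1.05  0.75  0.69]
1 30 0.3 -0.5 [0.481 0.054 0.288] [ 0.23  0.47 -1.29  2.3   1.38  1.63  2.16]
1 30 0.3 0.9 [ 0.47  -0.146  0.288] [ 1.8   0.38 -0.99  2.23 -1.01  0.91  0.67]
1 30 0.36 -0.5 [0.443 0.09  0.318] [ 0.12  0.35 -1.29  2.27  1.22  1.63  2.19]
1 30 0.36 0.9 [ 0.428 -0.177  0.318] [ 1.91  0.3  -0.95  2.19 -0.95  1.09  0.65]
1 40 0.25 -0.5 [0.513 0.025 0.283] [ 0.49  0.3  -1.29  2.25  1.29  1.27  2.44]
1 40 0.25 0.9 [ 0.504 -
[... 2088 characters left out ...]
47  0.387] [ 0.77  0.05 -1.11  1.95  0.81  0.97  0.08]
0 50 0.25 0 [ 0.586 -0.051  0.387] [ 0.97 -0.21 -0.91  2.09 -0.02  0.5   1.34]
0 50 0.25 0.5 [ 0.586 -0.055  0.387] [ 0.25 -0.11 -0.02  2.08 -0.54  0.61  2.41]
0 50 0.3 -0.5 [ 0.564 -0.025  0.425] [ 0.84 -0.09 -1.15  1.92  0.63  0.98  0.22]
0 50 0.3 0 [ 0.554 -0.043  0.425] [ 0.13 -0.24 -0.21  2.1   0.28  0.64  1.06]
0 50 0.3 0.5 [ 0.555 -0.063  0.425] [ 0.15 -0.2   0.1   2.07 -0.47  0.71  2.35]
0 50 0.36 -0.5 [0.535 0.001 0.471] [ 0.56 -0.16 -0.9   1.88  0.55  1.09  0.27]
0 50 0.36 0.5 [ 0.518 -0.073  0.471] [ 0.21 -0.3   0.1   2.03 -0.43  0.84  2.32]
[ 0.5016844   0.5602999  -1.29595259  1.58903204  0.54467504  1.41045658
 -0.6731472 ]
```

```bash
python3 - <<'E'
from h import *
p=np.array(manip.current_tool_pos()); 
manip.servo_line(list(p+[0,0,.2]),vel=.3)
P,M=dialview(.36,np.radians(40),-.5,0)
manip.move_pose(list(P),list(q(M)))
manip.sleep(.2)
c=cal('wrist'); im=viewer.get_image('wrist'); cv2.imwrite('pics/dial1.png',im[:,:,::-1]); np.savez('dial1.npz',f=c[0],cx=c[1],cy=c[2],e=c[3],A=c[4])
print(manip.current_clock(),manip.current_tool_pos(),P)
E
```

```text
3.6417 [0.5114183  0.02300683 0.45389617] [0.51127714 0.0235148  0.45402029]
```

View pics/dial1.png

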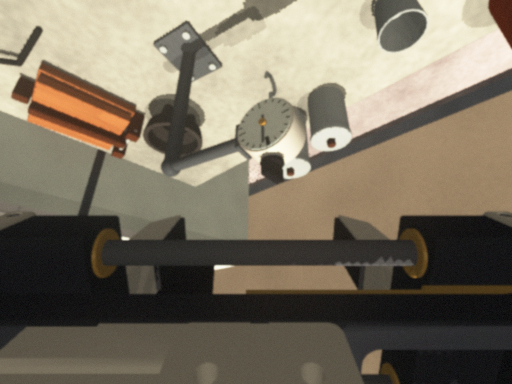

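```bash
python3 - <<'E'
from h import *
im=cv2.imread('pics/dial1.png')
c=cv2.resize(im[60:190,150:320][::-1,::-1],None,fx=4.5,fy=4.5,interpolation=2); cv2.imwrite('pics/dial1c.png',c)
d=np.load('dial1.npz'); c=(d['f'],d['cx'],d['cy'],d['e'],d['A'])
Q=lambda *p: proj(c,SC+frame(SY)@np.array(p)).round(1)
print('dial',Q(-.025,0,.274),'needle up',Q(-.025,0,.306),'seat',Q(0,0,.17),'tip',Q(-.014,0,.185),'knobtop',Q(0,0,.344),'posttop',Q(0,-.185,.29))
E
```

```text
dial [261.3 121. ] needle up [261.4 141.7] seat [269.   76.1] tip [264.8  76.7] knobtop [271.1 177.6] posttop [167.8 174.3]
```

View pics/dial1c.png

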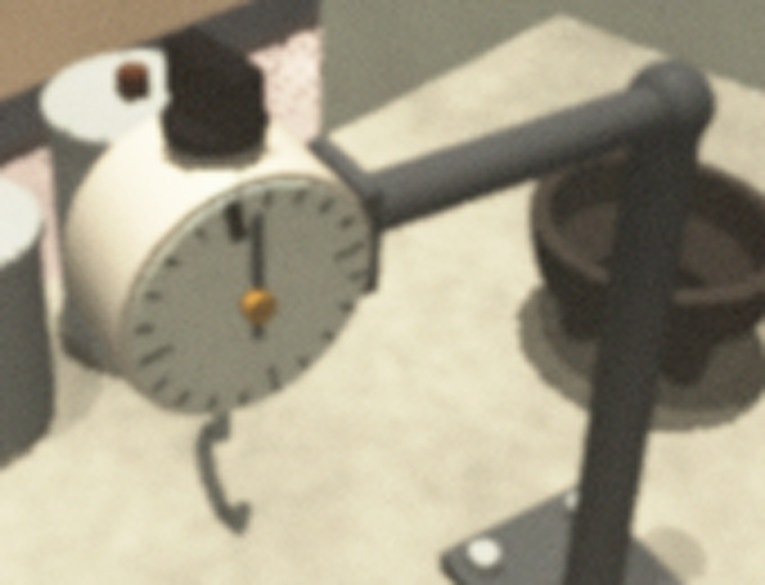

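```bash
python3 - <<'E'
from h import *
d=np.load('dial1.npz'); c=(d['f'],d['cx'],d['cy'],d['e'],d['A'])
T=cal('top')
m=lambda x,y:(319.5-x/4.5,189.5-y/4.5)
print('post tri',tri(c,m(675,90),T,(304,164.4)))
print('post @.277',onz(c,*m(675,90),.277),onz(T,304,164.4,.277))
print('hub tri plane: ',onz(c,*m(258,305),.274), 'expected',SC+frame(SY)@[-.028,0,.274])
print('tip .185',onz(c,*m(244,512),.184),'exp',SC+frame(SY)@[-.014,0,.184])
P=PAIL-frame(PY)@[0,.0665,0]+[0,0,.33]
p=np.array(manip.current_tool_pos())
manip.move_pose(list(P),list(q(toolR(PY,0)))); manip.sleep(.2)
c=cal('wrist'); im=viewer.get_image('wrist'); cv2.imwrite('pics/pail1.png',im[:,:,::-1]); np.savez('pail1.npz',f=c[0],cx=c[1],cy=c[2],e=c[3],A=c[4])
crop(im,150,20,370,200,3.5,'pail1c.png')
print(manip.current_clock(),manip.current_tool_pos(),P)
E
```

```text
post tri (array([ 0.57407648, -0.23981439,  0.27946062]), np.float64(0.0023681270351852547))
post @.277 [ 0.57724283 -0.24356173  0.277     ] [ 0.57332556 -0.2406037   0.277     ]
hub tri plane:  [ 0.59604125 -0.05250108  0.274     ] expected [ 0.59136756 -0.05158403  0.274     ]
tip .185 [ 0.60483889 -0.0539217   0.184     ] exp [ 0.60493378 -0.05504201  0.184     ]
4.7333 [0.54363751 0.19783681 0.33106778] [0.54431893 0.19747037 0.33      ]
```

View pics/pail1c.png

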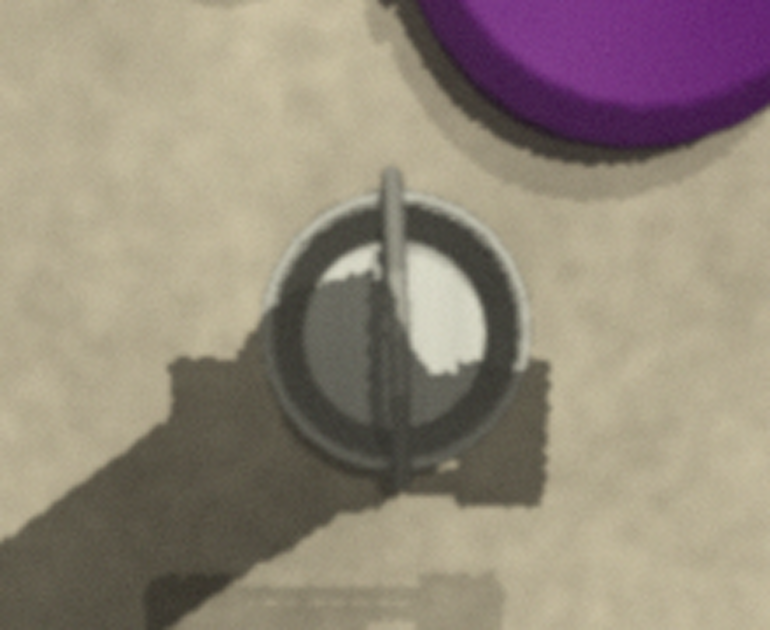

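```bash
python3 - <<'E'
from h import *
d=np.load('pail1.npz'); c=(d['f'],d['cx'],d['cy'],d['e'],d['A'])
m=lambda x,y:(150+(x+.5)/3.5-.5,20+(y+.5)/3.5-.5)
for z in (.06,): 
  pts=[onz(c,*m(*p),z) for p in [(266,330),(529,330),(398,190),(398,470)]]
  print('rim',np.array(pts).round(4),'c',np.mean(pts,0), np.linalg.norm(pts[0]-pts[1]),np.linalg.norm(pts[2]-pts[3]))
a,b=onz(c,*m(392,170),.08),onz(c,*m(402,488),.08)
print('ends',a,b,(a+b)/2,np.linalg.norm(a-b),'yaw',np.degrees(np.arctan2(-(a-b)[0],(a-b)[1])))
s=PAIL+frame(PY)@[0,.04,.1];print('sh',proj(c,s),proj(c,PAIL+frame(PY)@[0,0,.133]))
for y,z in((-.064,.08),(0,.133),(.04,.105),(.064,.08)): print(((proj(c,PAIL+frame(PY)@[0,y,z])-[150,20])*3.5).round())
E
```

```text
rim [[0.4809 0.2603 0.06  ]
 [0.5926 0.2801 0.06  ]
 [0.5269 0.3255 0.06  ]
 [0.5477 0.2109 0.06  ]] c [0.53700069 0.26920899 0.06      ] 0.11341234405152499 0.1164665067864341
ends [0.52344097 0.32942661 0.08      ] [0.54992148 0.20607118 0.08      ] [0.53668123 0.2677489  0.08      ] 0.12616568215352525 yaw 12.115719677819115
sh [260.2692814   87.51094652] [260.27408166 118.54412556]
[384. 498.]
[386. 345.]
[386. 235.]
[386. 177.]
```

```bash
cat >> h.py <<'E'
PAIL=np.array([.5362,.267,0]);PY=np.radians(11.6)
SC=np.array([.6185,-.058,0]);SY=np.radians(-14.0)
LN=np.radians(43)
E
python3 - <<'E'
from h import *
M=toolR(PY,LN); G=tcp_for(PAIL+frame(PY)@[0,.04,.1],M)
manip.move_pose(list(G-.10*M[:,2]),list(q(M)))
manip.sleep(.2); print('base F',np.round(manip.current_force(),2),np.round(manip.current_wrist_torque(),3))
c=cal('wrist'); im=viewer.get_image('wrist'); cv2.imwrite('pics/pre.png',im[:,:,::-1])
print(manip.current_clock(),manip.current_tool_pos(),G-.1*M[:,2])
E
```

```text
base F [-0.46 -0.21 -0.99] [ 0.822  0.058 -0.017]
6.1167 [0.51896206 0.35861482 0.16083816] [0.51702154 0.36043019 0.15938592]
```

View pics/pre.png

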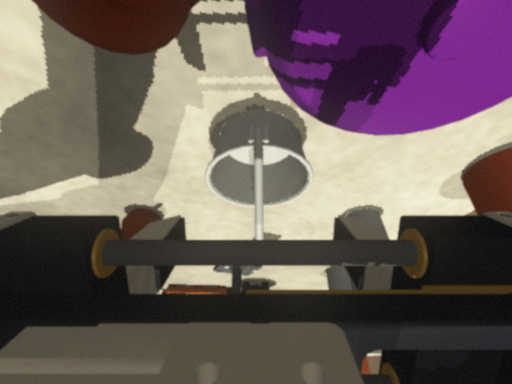

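```bash
python3 - <<'E'
from h import *
M=toolR(PY,LN); G=tcp_for(PAIL+frame(PY)@[0,.04,.1],M)
print(np.array(manip.current_tool_pos())-(G-.1*M[:,2]), np.array(manip.current_tcp_rot())-q(M))
manip.servo_line(list(G),vel=.1)
print('err',np.array(manip.current_tool_pos())-G,np.round(manip.current_force(),2))
effector.close(60)
manip.sleep(.1)
print('gap',manip.current_finger_gap(),np.round(manip.current_force(),2),np.array(manip.current_tool_pos())-G,manip.current_clock())
for n in('wrist','side'):
    cv2.imwrite(f'pics/gr_{n}.png',viewer.get_image(n)[:,:,::-1])
s=cv2.imread('pics/gr_side.png');cv2.imwrite('pics/gr_side.png',cv2.resize(s[200:310,110:260],None,fx=4,fy=4,interpolation=2))
E
```

```text
[ 0.00194053 -0.00181537  0.00145224] [ 0.00039899 -0.0023202   0.00022459 -0.00044536]
err [-4.87369184e-05  9.97392513e-04  4.71698312e-04] [0.29 0.27 0.16]
gap 0.005900452597879997 [1.21 0.8  0.39] [ 2.09041335e-04  8.42108363e-05 -2.93524697e-06] 8.6667
```

View pics/gr_side.png

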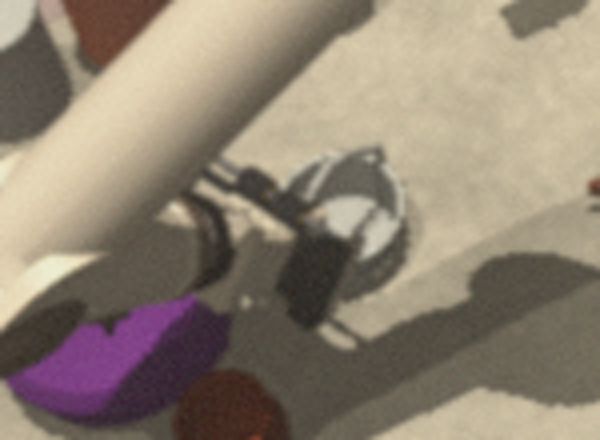

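View pics/gr_wrist.png

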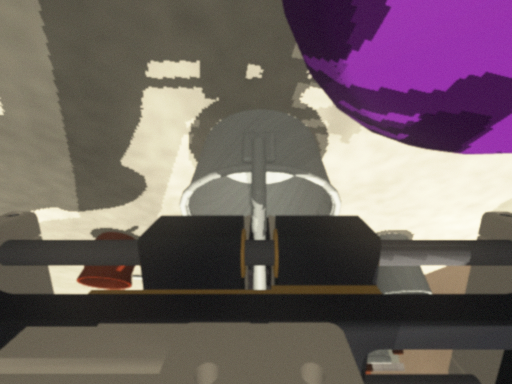

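The fingers hold the +y shoulder of the bail, at image column 260, with the pail upright below. The gap reads 5.9 mm against an 8 mm bar, so I'll lift a little and check.

```bash
python3 - <<'E'
from h import *
p=np.array(manip.current_tool_pos())
manip.servo_line(list(p+[0,0,.03]),vel=.05); manip.sleep(.4)
for i in range(3): print('F',np.round(manip.current_force(),2),np.round(manip.current_wrist_torque(),3),manip.current_finger_gap()); manip.sleep(.05)
print(manip.current_clock(),np.array(manip.current_tool_pos())-p)
cv2.imwrite('pics/lift_w.png',viewer.get_image('wrist')[:,:,::-1])
E
```

```text
F [-0.22 -0.29 -4.98] [ 1.699  0.214 -0.007] 0.006350022231567978
F [ 0.81 -0.42 -4.56] [ 1.642  0.274 -0.04 ] 0.006197588762974031
F [ 0.59  0.12 -4.67] [1.641 0.277 0.067] 0.006345977810001136
10.0667 [-1.25465255e-05  5.17879570e-06  2.99350069e-02]
```

View pics/lift_w.png

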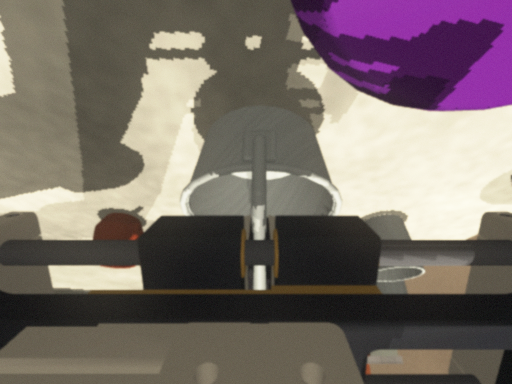

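Lifted cleanly: the weight is about 4.7 N and the pail did not turn in the grip (the image is unchanged). I'll carry it to the scale's open -x side.

```bash
cat >> h.py <<'E'
MH=toolR(SY,LN)
def hang_tcp(dx,dz,dy=0):
    """TCP when the bail crown underside sits at scale-frame (dx,dy) and dz above the empty seat"""
    return tcp_for(SC+frame(SY)@[dx,.04+dy,.045+.1+dz],MH)
E
python3 - <<'E'
from h import *
p=np.array(manip.current_tool_pos())
manip.servo_line(list(p+[0,0,.07]),vel=.12)
manip.servo_line(list(hang_tcp(-.09,.02)),list(q(MH)),vel=.15); manip.sleep(.3)
print(manip.current_clock(),np.array(manip.current_tool_pos())-hang_tcp(-.09,.02),np.round(manip.current_force(),2),manip.current_finger_gap())
c=cal('wrist');np.savez('hangw.npz',f=c[0],cx=c[1],cy=c[2],e=c[3],A=c[4])
for n in('wrist','side','top'):
    im=viewer.get_image(n)[:,:,::-1]; cv2.imwrite(f'pics/ph_{n}.png',im)
s=cv2.imread('pics/ph_side.png');t=cv2.imread('pics/ph_top.png')
cv2.imwrite('pics/ph_c.png',np.hstack([cv2.resize(s[120:220,200:300],None,fx=4,fy=4,interpolation=2),cv2.resize(t[130:230,205:305],None,fx=4,fy=4,interpolation=2)]))
E
```

```text
13.3417 [1.98286757e-05 2.54687199e-04 8.52961601e-07] [ 0.01  0.02 -5.27] 0.006326373282888407
```

View pics/ph_c.png

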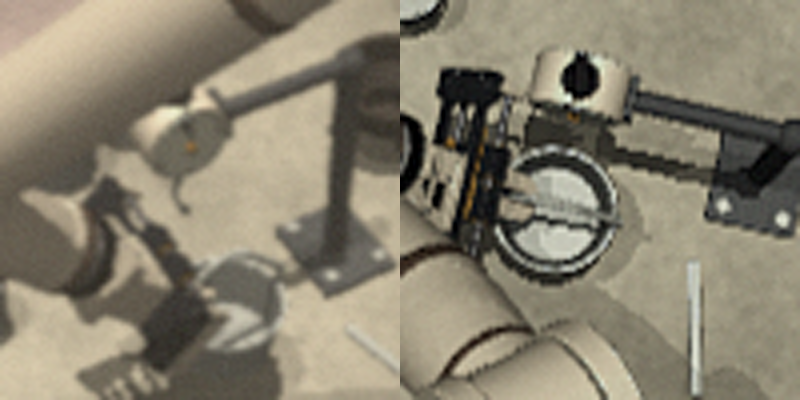

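View pics/ph_wrist.png

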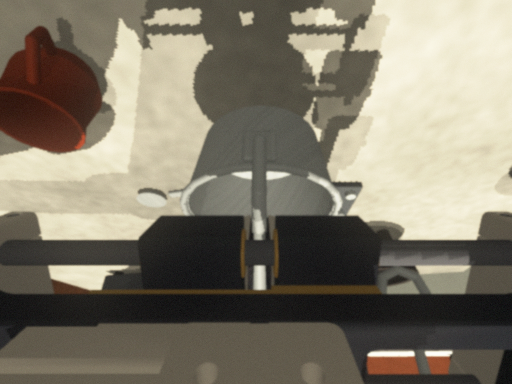

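```bash
python3 - <<'E'
from h import *
T=cal('top');S=cal('side')
O=SC+frame(SY)@[-.09,0,.065]
Q=lambda c,o,k,*p:((proj(c,O+frame(SY)@np.array(p))-o)*k).round(0)
for nm,p in dict(rimc=(0,0,.06),endm=(0,-.064,.08),crown=(0,0,.133),riml=(-.056,0,.06),rimr=(.056,0,.06),rimm=(0,-.056,.06)).items():
    print(nm,'side',Q(S,np.array([200,120]),4,*p),'top',Q(T,np.array([205,130]),4,*p)+[400,0])
Z=lambda c,o,k,*p:((proj(c,SC+frame(SY)@np.array(p))-o)*k).round(0)
for p in((-.014,0,.185),(0,0,.167),(-.025,0,.274),(0,0,.344)): print(p,Z(S,np.array([200,120]),4,*p),Z(T,np.array([205,130]),4,*p)+[400,0])
E
```

```text
rimc side [227. 299.] top [556. 209.]
endm side [285. 260.] top [624. 223.]
crown side [227. 249.] top [556. 201.]
riml side [257. 340.] top [543. 268.]
rimr side [199. 260.] top [570. 151.]
rimm side [278. 277.] top [615. 223.]
(-0.014, 0, 0.185) [188. 206.] [575. 121.]
(0, 0, 0.167) [181. 209.] [578. 109.]
(-0.025, 0, 0.274) [191. 147.] [572. 118.]
(0, 0, 0.344) [175.  72.] [579.  75.]
```

```bash
cat > mv.py <<'E'
from h import *
def go(pts,vel):
    for dx,dz in pts:
        manip.servo_line(list(hang_tcp(dx,dz)),vel=vel)
        print((dx,dz),np.round(manip.current_force(),2),np.round(manip.current_wrist_torque(),2),round(manip.current_clock(),2))
E
python3 - <<'E'
from mv import *
go([(-.035,.0195)],.1)
go([(-.022,.0195),(-.012,.0195),(-.006,.0175)],.04)
cv2.imwrite('pics/in_s.png',cv2.resize(viewer.get_image('side')[140:200,210:290,::-1],None,fx=8,fy=8,interpolation=2))
cv2.imwrite('pics/in_w.png',viewer.get_image('wrist')[:,:,::-1])
E
```

```text
(-0.035, 0.0195) [-0.83  0.33 -6.25] [ 1.7  -0.43  0.03] 14.19
(-0.022, 0.0195) [ 0.01  0.25 -5.14] [ 1.68 -0.47  0.01] 14.67
(-0.012, 0.0195) [-0.12 -0.4  -5.37] [ 1.64 -0.47  0.01] 15.07
(-0.006, 0.0175) [ 0.12 -0.39 -5.47] [ 1.66 -0.49 -0.01] 15.38
```

View pics/in_s.png

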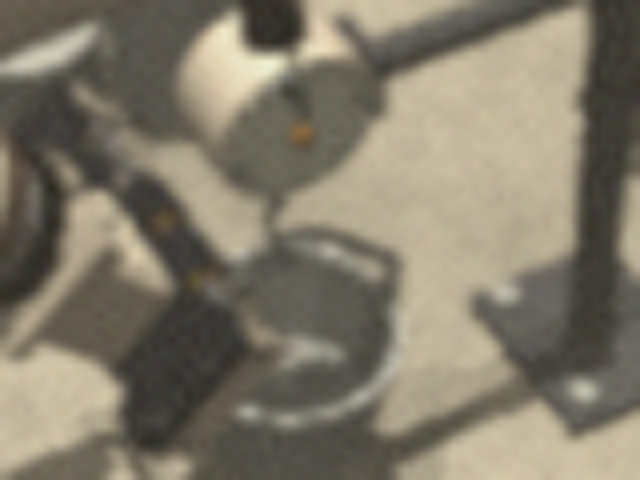

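No contact so far, and the bail bar sits at the hook shank (side crop about (280,232)). I'll lower it in small steps and watch the force.

```bash
python3 - <<'E'
from mv import *
go([(-.001,.010),(0,.005),(0,.002),(0,0),(0,-.002),(0,-.004)],.02)
cv2.imwrite('pics/in_s2.png',cv2.resize(viewer.get_image('side')[140:200,210:290,::-1],None,fx=8,fy=8,interpolation=2))
E
```

```text
(-0.001, 0.01) [-0.23 -0.37 -4.74] [ 1.67 -0.49 -0.04] 16.07
(0, 0.005) [ 0.06 -0.19 -5.48] [ 1.55 -0.47 -0.04] 16.48
(0, 0.002) [ 0.64 -0.74 -4.11] [ 1.58 -0.47  0.1 ] 16.78
(0, 0) [ 0.09 -0.29 -5.02] [ 1.48 -0.48  0.15] 17.03
(0, -0.002) [ 0.95 -0.31 -3.25] [ 1.34 -0.52  0.15] 17.28
(0, -0.004) [ 0.18 -1.11 -3.2 ] [ 1.18 -0.47  0.12] 17.53
```

View pics/in_s2.png

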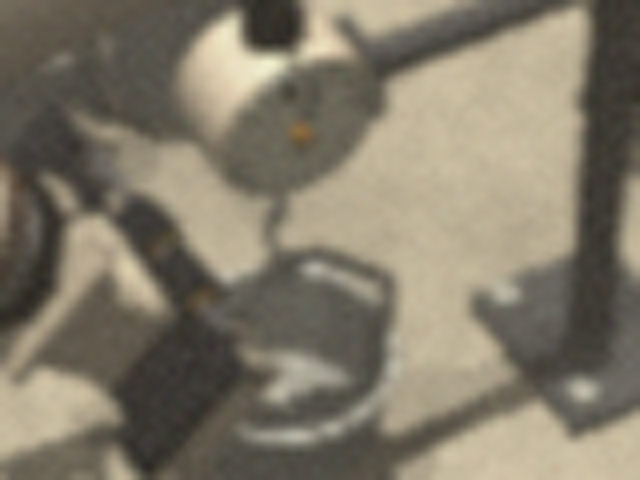

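```bash
cat >> mv.py <<'E'
def avg(n=6):
    F=[];T=[]
    for i in range(n):
        F.append(manip.current_force());T.append(manip.current_wrist_torque());manip.sleep(.04)
    return np.mean(F,0).round(2),np.mean(T,0).round(3)
E
python3 - <<'E'
from mv import *
for dz in(-.006,-.008,-.010):
    manip.servo_line(list(hang_tcp(0,dz)),vel=.02); print(dz,*avg(),round(manip.current_clock(),2))
cv2.imwrite('pics/in_s3.png',cv2.resize(viewer.get_image('side')[140:200,210:290,::-1],None,fx=8,fy=8,interpolation=2))
E
```

```text
-0.006 [ 1.02 -0.78 -2.58] [ 1.04  -0.488  0.184] 18.08
-0.008 [ 0.92 -1.12 -1.86] [ 0.891 -0.456  0.21 ] 18.58
-0.01 [ 0.33 -2.45 -1.65] [ 0.74  -0.392  0.181] 19.08
```

View pics/in_s3.png

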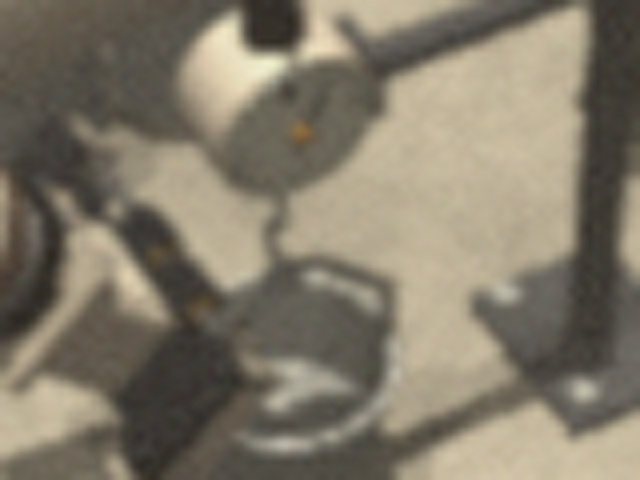

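Lateral force is building toward -y. The hook is bearing on the bail slope just to the -y side of the peak, so I'll shift slightly toward -y to centre it.

```bash
python3 - <<'E'
from mv import *
for dy in(-.0015,-.003):
    manip.servo_line(list(hang_tcp(0,-.010,dy)),vel=.015); F,T=avg(); print(dy,F,T,'scale F',(frame(SY).T@F).round(2),round(manip.current_clock(),2))
c=cal('top'); im=viewer.get_image('top'); crop(im,215,125,305,200,8,'in_t4.png')
E
```

```text
-0.0015 [ 1.23  0.16 -1.26] [ 1.036 -0.48   0.238] scale F [ 1.15  0.45 -1.26] 19.63
-0.003 [ 2.81  3.4  -1.14] [ 1.476 -0.66   0.28 ] scale F [ 1.9   3.98 -1.14] 20.13
```

View pics/in_t4.png

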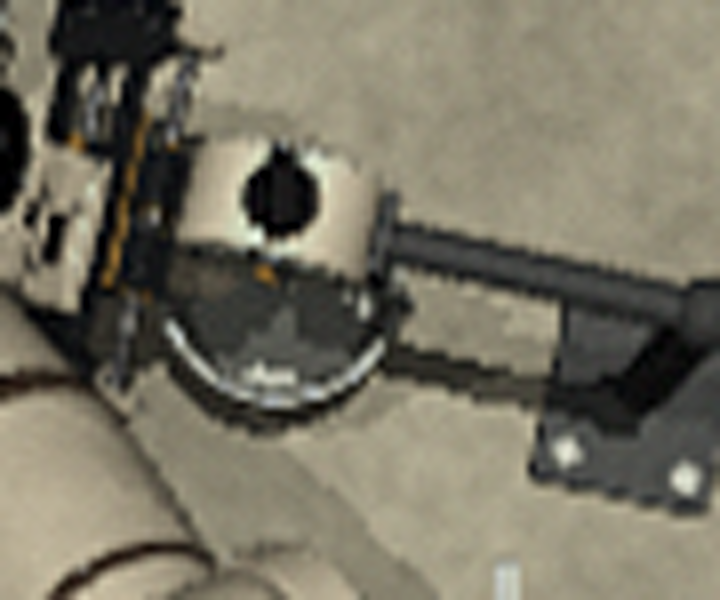

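```bash
python3 - <<'E'
from mv import *
for dx,dy,dz in((.001,-.0013,-.011),(.001,-.0013,-.0125),(.001,-.0013,-.014)):
    manip.servo_line(list(hang_tcp(dx,dz,dy)),vel=.015); F,T=avg(8); print(dx,dy,dz,F,T,'scale F',(frame(SY).T@F).round(2),round(manip.current_clock(),2))
S=viewer.get_image('side'); crop(S,210,140,290,200,8,'in_s5.png')
E
```

```text
0.001 -0.0013 -0.011 [ 0.49  1.02 -1.07] [ 1.078 -0.368  0.005] scale F [ 0.23  1.11 -1.07] 20.82
0.001 -0.0013 -0.0125 [ 1.36 -0.23 -0.53] [ 0.899 -0.43   0.183] scale F [ 1.38  0.11 -0.53] 21.4
0.001 -0.0013 -0.014 [ 1.03 -1.19 -0.43] [ 0.752 -0.453  0.266] scale F [ 1.29 -0.91 -0.43] 21.98
```

View pics/in_s5.png

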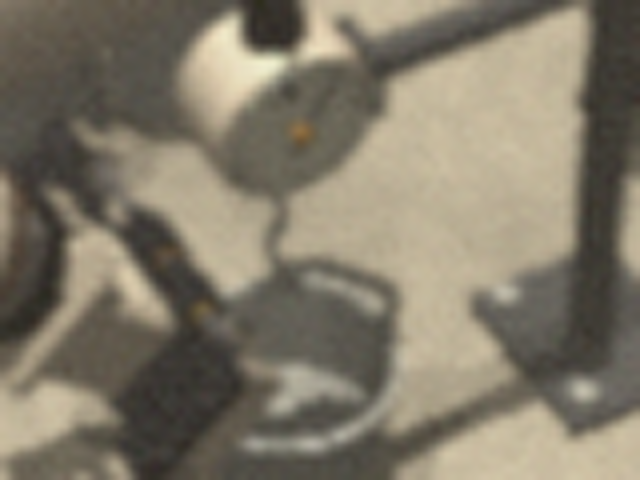

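```bash
python3 - <<'E'
from mv import *
for dx,dy,dz in((.0015,-.0018,-.0148),):
    manip.servo_line(list(hang_tcp(dx,dz,dy)),vel=.01); F,T=avg(20); print(dx,dy,dz,F,T,'scale F',(frame(SY).T@F).round(2),round(manip.current_clock(),2))
E
```

```text
0.0015 -0.0018 -0.0148 [-0.2   0.89 -0.2 ] [ 0.921 -0.254 -0.04 ] scale F [-0.41  0.82 -0.2 ] 23.12
```

```bash
python3 - <<'E'
from mv import *
manip.servo_line(list(hang_tcp(.0014,-.0148,-.0015)),vel=.01)
F,T=avg(8);print(F,T,(frame(SY).T@F).round(2))
effector.close(20); manip.sleep(.15); effector.close(3); F,T=avg(10);print('3N',F,T,manip.current_finger_gap(),manip.current_clock())
crop(viewer.get_image('side'),210,140,290,200,8,'rel_s.png')
E
```

```text
[ 0.27  0.48 -0.35] [ 0.894 -0.269 -0.029] [ 0.15  0.53 -0.35]
3N [ 0.82  0.22 -0.26] [ 0.857 -0.394  0.15 ] 0.0074528838646270084 24.7083
```

View pics/rel_s.png

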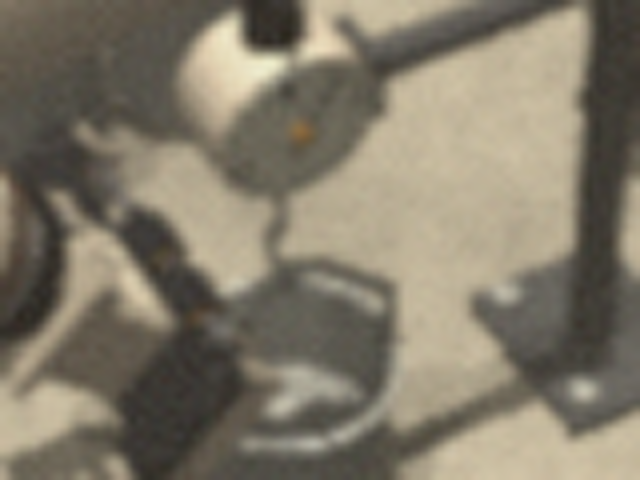

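The load is fully on the scale: Fz is at baseline and nothing moved at 3 N grip. I'll open and back off.

```bash
python3 - <<'E'
from mv import *
effector.open_jaws(); F,T=avg(4);print('open',F,T,manip.current_finger_gap(),manip.current_clock())
p=np.array(manip.current_tool_pos()); 
manip.servo_line(list(p-.10*MH[:,2]),vel=.12)
print(manip.current_clock())
crop(viewer.get_image('side'),200,120,300,220,5.5,'free_s.png')
E
```

```text
open [0.41 0.35 0.03] [ 0.757 -0.276  0.015] 0.09178478151133451 26.2917
27.275
```

View pics/free_s.png

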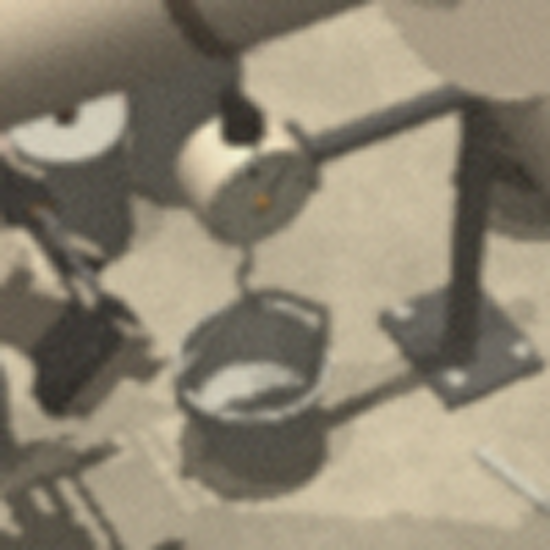

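The pail hangs free on the hook (side crop: bail peak at (255,293), pail upright). Next I'll read the dial.

```bash
python3 - <<'E'
from mv import *
p=np.array(manip.current_tool_pos()); 
manip.servo_line(list(p+[0,0,.2]),vel=.25)
P,M=dialview(.32,np.radians(40),-.5,0,v=115)
manip.move_pose(list(P),list(q(M))); manip.sleep(.2)
def snap(n):
    c=cal('wrist'); im=viewer.get_image('wrist'); cv2.imwrite(f'pics/{n}.png',im[:,:,::-1]); np.savez(f'{n}.npz',f=c[0],cx=c[1],cy=c[2],e=c[3],A=c[4])
    cv2.imwrite(f'pics/{n}c.png',cv2.resize(im[30:180,180:330][::-1,::-1,::-1],None,fx=4,fy=4,interpolation=2))
snap('dial2'); manip.sleep(.3); snap('dial3')
print(manip.current_clock(),np.array(manip.current_tool_pos())-P)
E
```

```text
29.7917 [ 8.71225167e-05  9.63097198e-05 -1.12612072e-04]
```

View pics/dial3c.png

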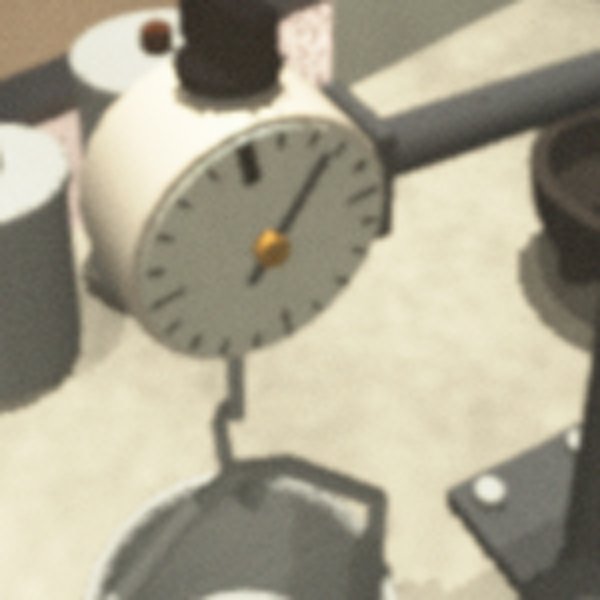

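View pics/dial2c.png

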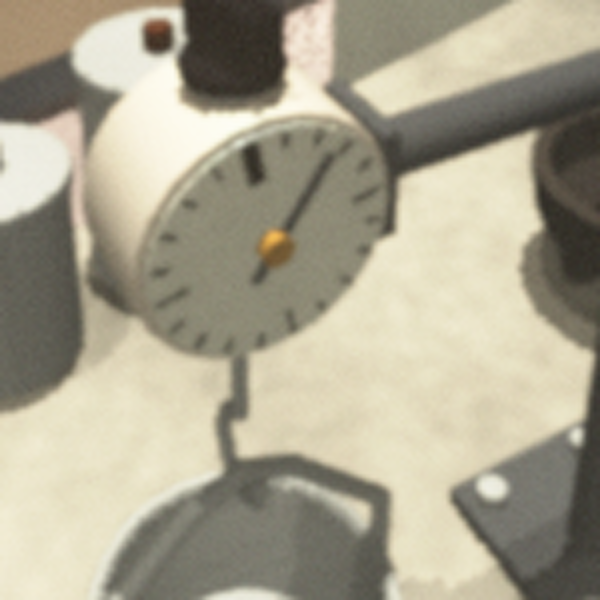

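```bash
cat >> h.py <<'E'
def dialang(n,hub,pts,k=4,o=(180,30,330,180)):
    d=np.load(f'{n}.npz'); c=(d['f'],d['cx'],d['cy'],d['e'],d['A'])
    m=lambda x,y:(o[2]-1-((x+.5)/k-.5),o[3]-1-((y+.5)/k-.5))
    F=frame(SY); nrm=F[:,0]; D=SC+F@[-.025,0,.274]
    def hit(p,off=0):
        e,dd=ray(c,*m(*p)); t=(D-off*nrm-e)@nrm/(dd@nrm); return F.T@(e+dd*t-D)
    h=hit(hub); out=[]
    for p in pts:
        w=hit(p)-h; out.append((np.arctan2(-w[1],w[2]),np.hypot(w[1],w[2])))
    return h,out,c,m
E
python3 - <<'E'
from h import *
for n,hub,pts in(('dial3',(271,247),[(328,153),(251,283),(241,147),(255,182)]),('dial2',(276,246),[(337,152),(258,282),(249,147),(260,182)])):
    h,o,c,m=dialang(n,hub,pts); print(n,h.round(4),[(round(a,3),round(r*1e3,1)) for a,r in o])
    inv=lambda P:(lambda uv:((329-uv[0]+.5)*4-.5,(179-uv[1]+.5)*4-.5))(proj(c,P))
    for y,z in((0,.129),(-.02,.1205),(.02,.1205),(-.06,.08)): print(y,z,np.round(inv(SC+frame(SY)@[0,y,.045-.0155+z])))
    print(inv(SC+frame(SY)@[-.025,0,.274]),inv(SC+frame(SY)@[-.025,0,.306]))
E
```

```text
dial3 [-0.      0.0008  0.0019] [(np.float64(0.614), np.float64(31.4)), (np.float64(-2.578), np.float64(12.1)), (np.float64(-0.237), np.float64(37.6)), (np.float64(-0.199), np.float64(24.4))]
0 0.129 [240. 476.]
-0.02 0.1205 [291. 470.]
0.02 0.1205 [188. 518.]
-0.06 0.08 [380. 503.]
(np.float64(273.61651545632026), np.float64(251.5690425890283)) (np.float64(273.3476358426526), np.float64(157.20664346823673))
dial2 [-0.      0.0006  0.002 ] [(np.float64(0.657), np.float64(31.8)), (np.float64(-2.634), np.float64(12.0)), (np.float64(-0.219), np.float64(36.8)), (np.float64(-0.202), np.float64(24.1))]
0 0.129 [244. 475.]
-0.02 0.1205 [294. 469.]
0.02 0.1205 [192. 517.]
-0.06 0.08 [384. 502.]
(np.float64(277.92744051479167), np.float64(250.90400056066585)) (np.float64(277.72912652281), np.float64(156.5033148555235))
```

```bash
cat > dial.py <<'E'
from h import *
def read(n,save=True,cy=.0007):
    d=np.load(f'{n}.npz'); c=(d['f'],d['cx'],d['cy'],d['e'],d['A'])
    im=cv2.imread(f'pics/{n}.png').astype(int); g=im.max(2)
    F=frame(SY); nrm=F[:,0]; D=SC+F@[-.025,cy,.274]
    vv,uu=np.mgrid[0:230,0:512]
    pts=[]
    L=np.stack([(uu-c[1])/c[0],(vv-c[2])/c[0],np.ones(uu.shape)],-1)@c[4].T
    t=((D-c[3])@nrm)/(L@nrm); W=(c[3]+L*t[...,None]-D)@F
    y,z=-W[...,1]*1e3,W[...,2]*1e3; r=np.hypot(y,z); a=np.arctan2(y,z)
    bg=np.median(g[(r<36)])
    dk=np.clip(bg-15-g,0,None).astype(float)
    sat=im[...,2]-im[...,0]  # orange hub
    m=(r>7)&(r<24.5)&(abs(a)<2)&(dk>0)
    w=dk*m; 
    # needle: weighted PCA of both sides
    m2=(r<24.5)&(r>7)&(dk>0); P=np.c_[y[m2],z[m2]]; wt=dk[m2]; mu=(P*wt[:,None]).sum(0)/wt.sum()
    C=((P-mu)*wt[:,None]).T@(P-mu); ev,E=np.linalg.eigh(C); v=E[:,1]; v=v*np.sign(v[1]); 
    na=np.arctan2(v[0],v[1]); off=np.array([v[1],-v[0]])@mu
    out=[]
    lab,l,st,ce=cv2.connectedComponentsWithStats(((dk>25)&(r>24)&(r<38)).astype(np.uint8))
    for i in range(1,lab):
        k=l==i; ww=dk[k]; out.append((round(ww.sum()),round((y[k]*ww).sum()/ww.sum(),1),round((z[k]*ww).sum()/ww.sum(),1),round(float(np.arctan2((y[k]*ww).sum(),(z[k]*ww).sum())),3)))
    out.sort(reverse=True)
    # dial outline centre: bright->grey unknown; print only
    print(n,'needle ang',round(float(na),3),'line offset mm',off.round(2),'from tip side mean',round(float(np.arctan2((y*w).sum(),(z*w).sum())),3),'bg',bg)
    for o in out[:5]: print('   mark',o)
E
python3 - <<'E'
from dial import *
read('dial2');read('dial3')
E
```

```text
Traceback (most recent call last):
  File "dial.py", line 11, in read
    bg=np.median(g[(r<36)])
                 ~^^^^^^^^
IndexError: boolean index did not match indexed array along axis 0; size of axis is 384 but size of corresponding boolean axis is 230
```

```bash
sed -i 's/g=im.max(2)$/im=im[:230]; g=im.max(2)/' dial.py; python3 - <<'E'
from dial import *
read('dial2');read('dial3')
E
```

```text
dial2 needle ang 0.56 line offset mm -0.2 from tip side mean 0.55 bg 140.0
   mark (2019, np.float64(-6.7), np.float64(31.8), -0.209)
   mark (452, np.float64(15.0), np.float64(23.4), 0.569)
   mark (143, np.float64(37.2), np.float64(-4.6), 1.694)
   mark (54, np.float64(3.1), np.float64(36.7), 0.084)
   mark (54, np.float64(-29.6), np.float64(-2.3), -1.65)
dial3 needle ang 0.559 line offset mm -0.19 from tip side mean 0.547 bg 140.0
   mark (1930, np.float64(-6.6), np.float64(31.7), -0.207)
   mark (516, np.float64(15.1), np.float64(23.7), 0.569)
   mark (138, np.float64(37.2), np.float64(-4.3), 1.685)
   mark (57, np.float64(28.7), np.float64(19.7), 0.968)
   mark (53, np.float64(3.2), np.float64(36.9), 0.087)
```

Two readings 0.3 s apart agree, so the pail hangs still: needle +0.565 rad (about 4.7 N) and zero mark (knob) −0.208 rad. The knob has to turn by +0.77 rad.

```bash
python3 - <<'E'
from mv import *
k0=-.208
M=toolR(SY-k0+np.pi/2,0); K=SC+[0,0,.327]
manip.move_pose(list(K+[0,0,.10]),list(q(M))); manip.sleep(.15)
print(np.array(manip.current_tool_pos())-K,manip.current_clock(), np.round(manip.current_q(),2), avg(4))
cv2.imwrite('pics/kn_w.png',viewer.get_image('wrist')[:,:,::-1])
c=cal('wrist'); print(proj(c,SC+[0,0,.344]))
for k in (.2,.565,.8): print(manip.solve_ik(list(K),list(q(toolR(SY-k+np.pi/2,0)))))
E
```

```text
[-0.00033188  0.00066949  0.10019108] 31.4417 [ 0.15  0.31 -0.14  1.34  0.04  1.49  1.55] (array([-0.02, -0.07,  0.18]), array([ 0.089, -0.166, -0.001]))
[260.39743136 196.13282031]
[ 0.11242619  0.3426755  -0.0821608   1.5129613   0.02872748  1.28713472
  1.15343081]
[ 0.0741979   0.34119921 -0.03161072  1.51442694  0.01101939  1.28614042
  0.80276387]
[ 4.79287299e-02  3.40560166e-01  3.08693508e-03  1.51543354e+00
 -1.07448365e-03  1.28560060e+00  5.77590909e-01]
```

View pics/kn_w.png

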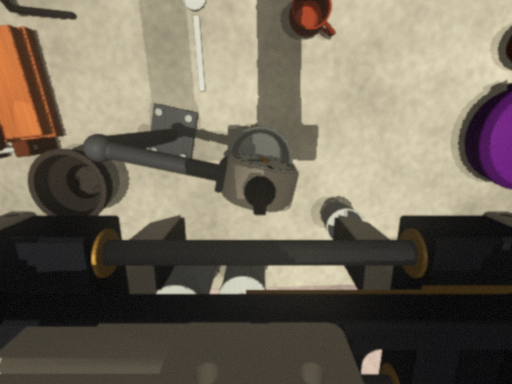

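The knob is at (260,193), its bar upright in the image and midway between the jaws (185–335), so the alignment is good. I'll descend, grip and turn.

```bash
python3 - <<'E'
from mv import *
k0=-.208
M=toolR(SY-k0+np.pi/2,0); K=SC+[0,0,.328]
manip.servo_line(list(K),list(q(M)),vel=.08); print(avg(4),np.array(manip.current_tool_pos())-K)
effector.close(12); print('gap',manip.current_finger_gap(),avg(4),manip.current_clock())
E
```

```text
(array([ 0.01, -0.12,  0.58]), array([ 0.099, -0.134,  0.011])) [ 2.45962829e-04 -3.37920241e-05  5.28603114e-04]
gap 0.012115015404429672 (array([-0.12,  1.81,  0.78]), array([ 0.499, -0.037, -0.   ])) 34.5833
```

```bash
python3 - <<'E'
from mv import *
K=SC+[0,0,.328]
for k in (0.,.2,.4,.565):
    manip.move_pose(list(K),list(q(toolR(SY-k+np.pi/2,0))))
    print(k,np.round(manip.current_force(),2),np.round(manip.current_wrist_torque(),2),(np.array(manip.current_tool_pos())-K).round(4),round(manip.current_clock(),2))
manip.sleep(.2)
x=R.from_quat(manip.current_tcp_rot()).as_matrix()[:,0]; print('k actual',SY+np.pi/2-np.arctan2(x[1],x[0]))
effector.open_jaws(); manip.servo_line(list(K+[0,0,.08]),vel=.12)
P,M=dialview(.32,np.radians(40),-.5,0,v=115)
manip.move_pose(list(P),list(q(M))); manip.sleep(.3)
def snap(n):
    c=cal('wrist'); im=viewer.get_image('wrist'); cv2.imwrite(f'pics/{n}.png',im[:,:,::-1]); np.savez(f'{n}.npz',f=c[0],cx=c[1],cy=c[2],e=c[3],A=c[4])
    cv2.imwrite(f'pics/{n}c.png',cv2.resize(im[30:180,180:330][::-1,::-1,::-1],None,fx=4,fy=4,interpolation=2))
snap('dial4'); print(manip.current_clock())
from dial import read
read('dial4')
E
```

```text
0.0 [-0.79  4.21  0.33] [ 0.98 -0.   -0.07] [0.     0.0012 0.    ] 34.89
0.2 [-0.43  5.28  0.51] [ 1.21 -0.12  0.  ] [ 0.0002  0.0016 -0.    ] 35.19
0.4 [ 1.37  5.81 -0.2 ] [ 1.29 -0.26  0.05] [0.0004 0.002  0.    ] 35.49
0.565 [ 2.87  6.42 -0.94] [ 1.36 -0.49 -0.03] [ 0.0007  0.0024 -0.    ] 35.77
k actual 0.5586708674396785
39.375
dial4 needle ang 0.588 line offset mm -0.53 from tip side mean 0.548 bg 140.0
   mark (2397, np.float64(14.8), np.float64(27.5), 0.495)
   mark (123, np.float64(37.7), np.float64(0.4), 1.561)
   mark (81, np.float64(-18.5), np.float64(-25.3), -2.511)
   mark (67, np.float64(36.6), np.float64(-6.4), 1.743)
   mark (61, np.float64(-26.7), np.float64(18.8), -0.957)
```

View pics/dial4c.png

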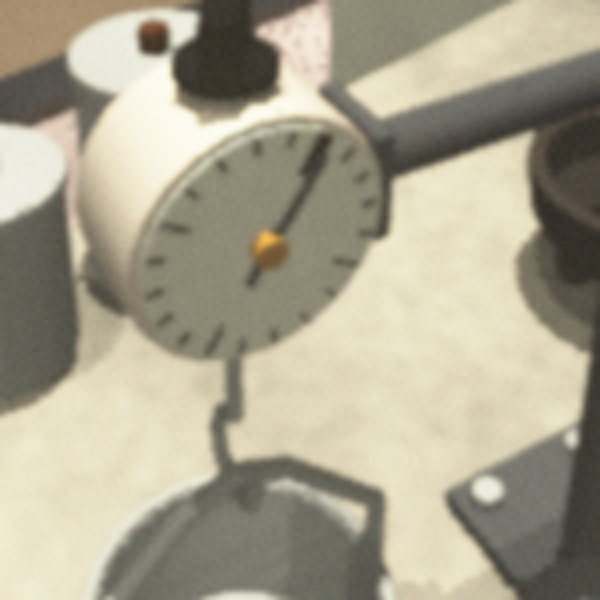

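```bash
python3 - <<'E'
import cv2,numpy as np
a=[]
for n in('dial3','dial4'):
    im=cv2.imread(f'pics/{n}.png')[80:160,225:300][::-1,::-1]; a.append(cv2.resize(im,None,fx=5.3,fy=7,interpolation=2))
cv2.imwrite('pics/cmp.png',np.hstack(a)[:,:800])
E
```

```text
(no output)
```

View pics/cmp.png

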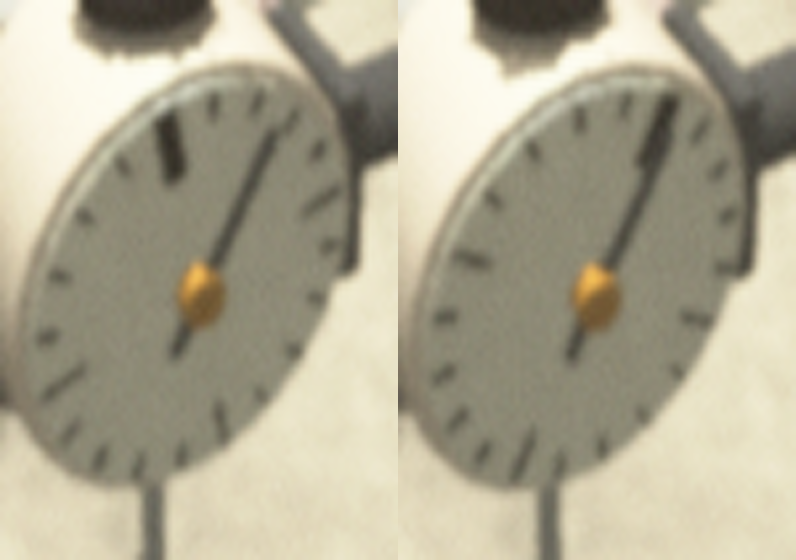

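```bash
python3 - <<'E'
from h import *
def A(n,pts):
    d=np.load(f'{n}.npz'); c=(d['f'],d['cx'],d['cy'],d['e'],d['A']); F=frame(SY); D=SC+F@[-.025,.0007,.274]; o=[]
    for x,y in pts:
        e,r=ray(c,299-((x+.5)/5.3-.5),159-((y+.5)/7-.5)); w=F.T@(e+r*((D-e)@F[:,0]/(r@F[:,0]))-D); o.append((round(float(np.arctan2(-w[1],w[2])),3),round(np.hypot(w[1],w[2])*1e3,1)))
    return o
# zero, right long, bottom long, left long
print(A('dial3',[(170,148),(322,200),(222,420),(63,382)]))
print(A('dial4',[(658-397.5,130),(697-397.5,319),(524-397.5,456),(471-397.5,259)]))
print('needle', A('dial3',[(272,135),(240,205)]),A('dial4',[(630-397.5,228)]))
E
```

```text
[(-0.211, np.float64(33.0)), (1.274, np.float64(31.5)), (2.95, np.float64(27.5)), (-1.658, np.float64(32.0))]
[(0.48, np.float64(32.3)), (2.052, np.float64(29.0)), (-2.51, np.float64(29.5)), (-0.952, np.float64(34.2))]
needle [(0.571, np.float64(31.6)), (0.541, np.float64(18.3))] [(0.606, np.float64(14.7))]
```

Ray-casting the four long marks puts the dial centre about 2.9 mm higher in the picture than I assumed. With that corrected the needle is at about 0.615 and the mark at about 0.53, and the crop agrees: the needle lies on the right edge of the mark. I'll re-grip and turn a further ~0.085 rad.

```bash
python3 - <<'E'
from mv import *
K=SC+[.0005,.002,.328]
T=lambda k:list(q(toolR(SY-k+np.pi/2,0)))
manip.move_pose(list(K+[0,0,.08]),T(.535)); manip.servo_line(list(K),vel=.1); 
effector.close(12); print('gap',manip.current_finger_gap(),avg(3),round(manip.current_clock(),2))
def ka():
    x=R.from_quat(manip.current_tcp_rot()).as_matrix()[:,0]; return SY+np.pi/2-np.arctan2(x[1],x[0])
print(ka()); k1=ka()
manip.move_pose(list(K),T(k1+.088)); manip.sleep(.25); print('k',ka(),avg(3))
effector.open_jaws(); manip.servo_line(list(K+[0,0,.08]),vel=.12)
P,M=dialview(.28,np.radians(32),-.5,0,v=115)
manip.move_pose(list(P),list(q(M))); manip.sleep(.3)
n='dial5'
c=cal('wrist'); im=viewer.get_image('wrist'); cv2.imwrite(f'pics/{n}.png',im[:,:,::-1]); np.savez(f'{n}.npz',f=c[0],cx=c[1],cy=c[2],e=c[3],A=c[4])
print(manip.current_clock(),proj(c,SC+frame(SY)@[-.025,0,.276]))
cv2.imwrite(f'pics/{n}c.png',cv2.resize(im[70:165,215:305][::-1,::-1,::-1],None,fx=6,fy=6,interpolation=2))
E
```

```text
gap 0.012356221775560635 (array([ 0.98,  1.16, -0.49]), array([ 0.222, -0.336, -0.012])) 42.59
0.5346188132371911
k 0.6211087632194746 (array([ 3.42,  2.73, -1.33]), array([ 0.554, -0.947,  0.049]))
46.8 [261.59195585 118.01886384]
```

View pics/dial5c.png

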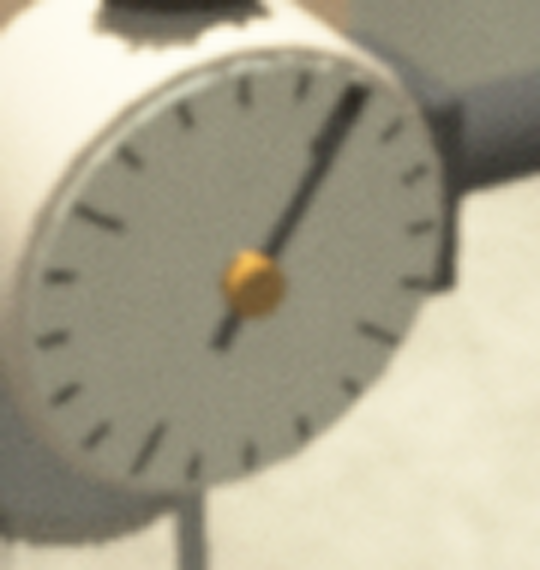

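```bash
cat > fit.py <<'E'
from h import *
from scipy.optimize import least_squares
def fit(n,verbose=True):
    d=np.load(f'{n}.npz'); c=(d['f'],d['cx'],d['cy'],d['e'],d['A'])
    im=cv2.imread(f'pics/{n}.png')[:230].astype(int); g=im.max(2).astype(float)
    F=frame(SY); D=SC+F@[-.025,.0007,.2765]
    vv,uu=np.mgrid[0:230,0:512]
    L=np.stack([(uu-c[1])/c[0],(vv-c[2])/c[0],np.ones(uu.shape)],-1)@c[4].T
    t=((D-c[3])@F[:,0])/(L@F[:,0]); W=(c[3]+L*t[...,None]-D)@F
    y,z=-W[...,1]*1e3,W[...,2]*1e3
    gb=g-cv2.medianBlur(g.astype(np.uint8),15).astype(float)
    dk=np.clip(-gb-12,0,None); r0=np.hypot(y,z)
    N,l,st,ce=cv2.connectedComponentsWithStats(((dk>0)&(r0>20)&(r0<38)).astype(np.uint8))
    B=[]
    for i in range(1,N):
        k=l==i; w=dk[k]
        if w.sum()>60: B.append((w.sum(),(y[k]*w).sum()/w.sum(),(z[k]*w).sum()/w.sum()))
    return y,z,dk,g,np.array(B)
E
python3 - <<'E'
from fit import *
for n in('dial3','dial5'):
    y,z,dk,g,B=fit(n); print(n,len(B))
    a=np.arctan2(B[:,1],B[:,2]); o=np.argsort(a)
    for i in o: print(B[i].round(1),a[i].round(3),np.hypot(B[i,1],B[i,2]).round(1))
E
```

```text
dial3 19
[128.   -4.9 -32.5] -2.99 32.9
[141.  -15.2 -30.8] -2.682 34.4
[180.  -24.4 -24.5] -2.359 34.5
[102.  -31.1 -16.1] -2.049 35.0
[270.  -31.9  -5.5] -1.742 32.4
[170.  -34.8   4.8] -1.435 35.1
[166.  -31.8  14.9] -1.132 35.1
[133.  -26.1  23.9] -0.829 35.4
[150.  -17.6  30.3] -0.526 35.0
[2722.    -6.8   29.9] -0.225 30.7
[189.    3.   34.2] 0.089 34.4
[150.   13.3  31.3] 0.4 34.0
[1023.    15.4   20.9] 0.634 26.0
[107.   28.6  17.2] 1.028 33.4
[ 6.24e+02  3.33e+01 -3.00e-01] 1.58 33.3
[ 84.   29.1 -13.3] 2.0 32.0
[176.   24.2 -23.2] 2.335 33.5
[ 77.   15.6 -28.8] 2.645 32.7
[282.    5.1 -30.6] 2.976 31.0
dial5 19
[212.   -0.9 -34. ] -3.116 34.1
[205.  -11.3 -32.6] -2.807 34.5
[426.  -19.1 -25.5] -2.497 31.8
[218.  -28.4 -20.3] -2.192 34.9
[271.  -33.3 -10.9] -1.887 35.0
[311.  -35.   -0.6] -1.587 35.0
[357.  -33.5   9.9] -1.284 34.9
[610.  -26.9  18.1] -0.978 32.4
[292.  -21.4  27.1] -0.668 34.5
[294.  -12.   31.9] -0.358 34.1
[283.   -1.5  33.5] -0.046 33.5
[277.    9.1  32.2] 0.276 33.4
[3643.    15.9   23.5] 0.597 28.4
[118.   26.2  19.9] 0.922 32.9
[140.   31.   10.5] 1.243 32.7
[773.   34.1  -6.3] 1.753 34.7
[360.   24.4 -18.4] 2.216 30.5
[147.   19.1 -27.3] 2.53 33.3
[250.    9.3 -32.9] 2.868 34.2
```

```bash
cat >> fit.py <<'E'
def solve(n):
    y,z,dk,g,B=fit(n)
    B=B[(B[:,0]<600)]
    B=B[np.hypot(B[:,1],B[:,2])>29.5]
    z0=-.22 if n=='dial3' else .6
    p=np.array([0,0,z0]); s=2*np.pi/20
    def res(p):
        a=np.arctan2(B[:,1]-p[0],B[:,2]-p[1])-p[2]; return (a+s/2)%s-s/2
    S=least_squares(res,p,loss='soft_l1',f_scale=.02); p=S.x
    yy,zz=y-p[0],z-p[1]; r=np.hypot(yy,zz); a=np.arctan2(yy,zz)
    print(n,'centre',p[:2].round(2),'zero',p[2].round(4),'rms',np.sqrt(np.mean(res(p)**2)).round(4),'max',abs(res(p)).max().round(3))
    D=np.clip(135-g,0,None)
    for lo,hi in((9,14),(12,18),(16,22),(18,24),(22,26),(26,30),(30,33),(33,37)):
        m=(r>lo)&(r<hi)&(a>.25)&(a<.95)&(D>15); w=D[m]
        if w.sum()>0: 
            mu=(a[m]*w).sum()/w.sum(); print('  r',lo,hi,'ang',mu.round(3),'halfspread mm',(np.sqrt(((a[m]-mu)**2*w).sum()/w.sum())*(lo+hi)/2).round(2))
E
python3 - <<'E'
from fit import *
for n in('dial3','dial4','dial5'): solve(n)
E
```

```text
dial3 centre [-0.99  0.61] zero -0.1946 rms 0.0036 max 0.01
  r 9 14 ang 0.747 halfspread mm 1.13
  r 12 18 ang 0.724 halfspread mm 1.21
  r 16 22 ang 0.694 halfspread mm 1.21
  r 18 24 ang 0.684 halfspread mm 1.33
  r 22 26 ang 0.671 halfspread mm 1.3
  r 26 30 ang 0.663 halfspread mm 1.37
  r 30 33 ang 0.65 halfspread mm 3.56
  r 33 37 ang 0.585 halfspread mm 5.37
dial4 centre [-1.01  0.64] zero 0.5552 rms 0.0048 max 0.009
  r 9 14 ang 0.758 halfspread mm 1.29
  r 12 18 ang 0.722 halfspread mm 1.31
  r 16 22 ang 0.692 halfspread mm 1.35
  r 18 24 ang 0.663 halfspread mm 1.72
  r 22 26 ang 0.608 halfspread mm 2.02
  r 26 30 ang 0.591 halfspread mm 2.16
  r 30 33 ang 0.58 halfspread mm 2.71
  r 33 37 ang 0.593 halfspread mm 5.35
dial5 centre [-1.19 -0.24] zero 0.6197 rms 0.0043 max 0.014
  r 9 14 ang 0.729 halfspread mm 1.13
  r 12 18 ang 0.716 halfspread mm 1.17
  r 16 22 ang 0.681 halfspread mm 1.17
  r 18 24 ang 0.665 halfspread mm 1.24
  r 22 26 ang 0.633 halfspread mm 1.53
  r 26 30 ang 0.622 halfspread mm 1.55
  r 30 33 ang 0.601 halfspread mm 3.0
  r 33 37 ang 0.6 halfspread mm 4.95
```

Fitting the 18 thin card marks (rms 0.004 rad) puts the zero at 0.620 rad. The needle stands about 1.6 mm in front of the card, so the off-axis view makes it look right of centre. Its line direction gives 0.605 ± 0.01 rad, so they agree within about 0.5 mm on a 5 mm mark. One last look round before handing in.

```bash
python3 - <<'E'
from h import *
P,M=dialview(.32,np.radians(20),-.5,0,v=120)
try:
    manip.move_pose(list(P),list(q(M)))
except Exception as e: print(e)
manip.sleep(.3); n='dial6'
c=cal('wrist'); im=viewer.get_image('wrist'); cv2.imwrite(f'pics/{n}.png',im[:,:,::-1]); np.savez(f'{n}.npz',f=c[0],cx=c[1],cy=c[2],e=c[3],A=c[4])
s=viewer.get_image('side');t=viewer.get_image('top')
a=cv2.resize(im[40:190,170:340][::-1,::-1,::-1],(400,353),interpolation=2);b=cv2.resize(t[70:290,30:440,::-1],(400,215),interpolation=2)
cv2.imwrite('pics/fin.png',np.hstack([cv2.resize(np.vstack([a,b]),(400,568)),cv2.resize(s[110:260,170:275,::-1],(397,568),interpolation=2)]))
print(manip.current_clock())
from fit import *
solve('dial6')
E
```

```text
47.6583
dial6 centre [-1.24 -1.21] zero 0.6211 rms 0.0109 max 0.045
  r 9 14 ang 0.702 halfspread mm 1.05
  r 12 18 ang 0.677 halfspread mm 1.06
  r 16 22 ang 0.653 halfspread mm 0.98
  r 18 24 ang 0.641 halfspread mm 1.14
  r 22 26 ang 0.613 halfspread mm 1.38
  r 26 30 ang 0.614 halfspread mm 1.41
  r 30 33 ang 0.629 halfspread mm 2.28
  r 33 37 ang 0.613 halfspread mm 4.82
```

View pics/fin.png

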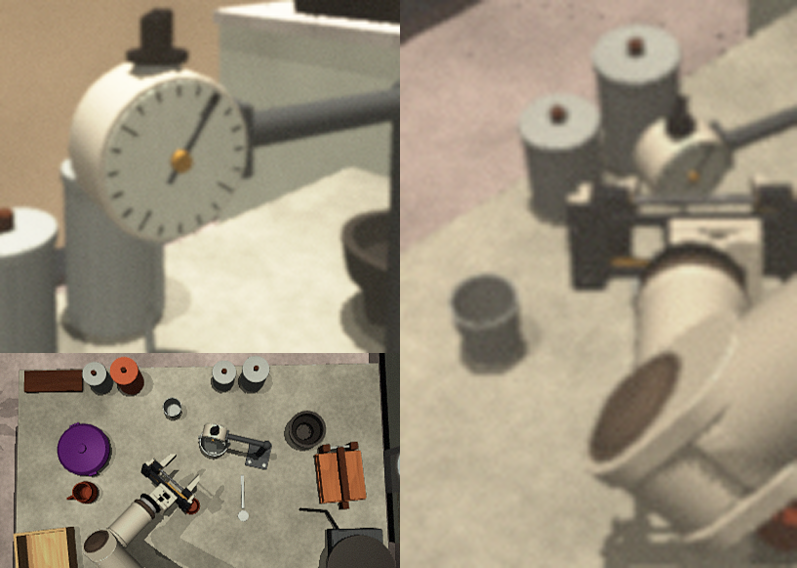

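In the flatter view the needle lies along the broad mark, and the bystanders are unmoved in the top view. The robot touches nothing, so I'll hand in.

```bash
python3 - <<'E'
from h import *
manip.hand_in(); print(manip.current_clock())
E
```

```text
the job is handed in; nothing more can be done
the job is handed in; nothing more can be done
```

The steel pail hangs by the middle of its bail on the scale's hook, and the zero mark is turned under the needle. I handed the job in just after 47.7 s; no verdict was reported.

**Hanging:** I gripped the +y shoulder and brought the bail in over the hook's tip. I lowered it in steps of 1–2 mm until the wrist carried about 0.3 N of the roughly 5 N weight. I corrected a small sideways load on the way down, loosened the grip to 3 N with nothing moving, then let go. Two dial readings 0.3 s apart agreed, so it hung still. Hook travel was about 17 mm, well under the 36 mm strain limit.

**Zeroing:** The first knob turn left the mark about 0.06 rad short because I had the dial's centre about 3 mm off. I re-gripped and turned it a further 0.087 rad.

**Last checks:**
- **Dial:** the zero mark is at about 0.62 rad and the needle at about 0.605 ± 0.01 rad. That is about 0.5 mm apart on the 5 mm mark.
- **Disagreement:** the raw oblique view showed the needle slightly right of the mark's middle. I put that down to the needle standing about 1.6 mm in front of the card. A flatter view showed it along the mark.
- **Surroundings:** the bystanders and the blue look-alike were left alone. In the last top view the things in sight were where they started; the arm hid the clay cup and the crop cut off most of the blue pail's corner.
- **Pail:** the robot was clear of everything at hand-in. The arm hid the pail from the side camera in that last picture; the last good view of it, before the knob was re-gripped, showed it hanging.

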